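# Find the full parts canister by its weight and put it in the kit bin

## Task

One of the three identical closed canisters in the sloping rack still holds its heavy part; the other two are empty. Lift them by their grip bars to feel which is the heavy one, slide any empty one back fully into the pocket it came from, and set the full one down gently, standing upright on the floor of the empty blue bin that stands on the plywood board. Leave the cup, the bearing and the tool holder where they stand.

Things in the scene. Friction and masses are not known exactly. Their poses are not given: they have to be found in the camera images.
- can_a_mid (a point): right-hand canister (seen from the robot): aluminium, square, 56 x 56 mm, lid 58 x 58 mm with its top 70 mm above the underside; on the lid a black upright grip bar, 16 mm thick (canister's y), 40 mm long (its x), its top 102 mm above the underside. Point: on the axis, 50 mm above the underside, z up the axis; the grip bar's middle is 37 mm further along +z
- can_b_mid (a point): middle canister, looks just like the right-hand one, same point and axes. One of the three, unknown which, holds a heavy part that can shift 1 to 2 mm inside and weighs 0.52 to 0.70 kg in all; the two empty ones weigh 0.15 to 0.16 kg each
- can_c_mid (a point): left-hand canister, looks just like the others, same point and axes. At the start each canister leans 30 degrees, grip bar towards the rack's open front, and it comes out of and goes back into its pocket along its own axis
- rack: fixed grey rack, 246 mm wide (y), 309 mm high; origin under it on the bench, front is its -x. Three pockets 63 mm square, 80 mm apart along y, on a floor sloping 30 degrees, low edge in front; front lip 25, sides 21, back 39 mm high. A shelf 300 mm up overhangs to 40 mm in front of the origin: a gripper pointing straight down hits it, one tilted 30 degrees, along the canister, passes
- bin: navy blue plastic bin, fixed, open top, inside about 190 (x) x 140 (y) mm, floor 17 mm above the bench (it stands on a 15 mm plywood board); side and back walls 75 mm high, front wall (its -x) 34 mm. Origin under the middle of the floor, 2 mm below its upper face
- cup: bystander: grey flanged cup bush, 78 mm across, 62 mm high, standing on the bench; origin at its underside
- small_bearing: bystander: sealed bearing lying flat, 88 mm across, 22 mm high; origin at its underside
- holder: bystander: collet tool holder standing upright, 63 mm across, 128 mm high; origin at its underside

How it is judged:
By the outcome, as a careful person would: the job done as asked, in the order asked, and still so for the second after the job is handed in, with the robot touching nothing.
It also fails if it takes over 54 s, if anything falls off the work surface, if the arm or the gripper's body presses on something with over 40 N, if the wrist force passes 120 N, or if a joint passes its speed limit or range.

## Robot

A 6-joint arm with a two-finger parallel gripper is mounted at the origin on a cart in front of the work surface, level with it; the furniture and walls round the work are solid. World frame = base frame: x ahead of the robot, y to its left, z up, the work surface at z = 0. Lengths are in m, angles in rad, forces in N, time in s.
With the tool pointing down it reaches from about 0.4 to 0.825 m from the base axis. Payload 7 kg.
Tool frame: the origin (TCP) lies at the very end of the fingers, on their centre line; the grasp point (between the pads) lies 19 mm behind it; z points along the fingers, y is the line along which they close (so a half turn about z gives the same grasp; the last joint's range is limited). The gripper opens to 88 mm and grips with 3 to 60 N. Pads are 19 mm wide; open, the fingers measure 130 mm over their backs; the gripper's body (78 mm by 193 mm) begins 47 mm behind the grasp point.
Start: joints at [1.413, 0.359, 0.012, 0, -1.224, -0.288], TCP at [0.291, 0.609, 0.227] pointing down, gripper open.
Joint ranges: [-3.07, 3.07], [-1.43, 2.12], [-1.02, 1.25], [-3.03, 1.67], [-3.05, -0], [-3.03, 3.03]. Speed limits (rad/s): [2.39, 2.39, 3.01, 3.14, 3.14, 3.14].

## Interface

Orientations are given as [roll, pitch, yaw] about the fixed x, y, z axes, in that order (R = Rz(yaw) Ry(pitch) Rx(roll)).
In Python, from station import arm gives the robot as it stands. The module is installed in compiled form; this text tells all that it offers.
- The arm moves only by the shell command python3 -m crank 'ROWS' [FORCE]. ROWS is JSON, a list of rows, each an object of numbers: "dx", "dy", "dz": the shift along the world's x, y, z in m; "twist": the turn about the world's z in degrees; "grip": the opening, from -1 (shut) to 1 (fully open). A call has exactly 5 rows; each row is the pose to reach, as a shift and turn from the pose commanded when the call began; what a row does not reach only later rows make up. A row lasts 1/12 s, in which the tool goes at most 41.7 mm and 7.16 degrees, less where a joint would pass 70% of its speed; a pose out of reach is approached as far as the arm can. A call with a gripper value outside its range is refused whole. The fingers move at their own pace and stop on an object; FORCE is the grip in N (left out, the last holds). Time passes only in rows, so rows that repeat a pose let the fingers close, or fill a call up. It gives the time, the measured TCP pose, the force, the opening and the grip force at its end, in the units of the state.
- arm.get_state(): the state, without advancing time (a new reading comes with each control period).
- arm.grab_frame(name): name is "scene" or "top" or "wrist"; returns the picture (400x640x3 uint8, red, green, blue); there is no depth.
- arm.get_calibration(name): a dict with "fx", "fy", "cx", "cy" (pixels), "cam_to_world" (4x4, takes a point from camera to world coordinates); the wrist camera has in their place "tool_from_camera" (4x4, takes a point from camera to tool coordinates, whose origin is the TCP and whose axes are the flange's). Camera axes: x right, y down, z forward; pixel columns grow to the right and rows downward; lengths in m; the calibration is good to about 2 mm. A picture is of the moment at which its call begins: read the wrist's pose just before it. get_calibration takes no time and is no camera call.
- arm.job_done(): hands the job in; it is judged then, once.
The state is a dict: "t": time; "q": joint angles; "qd": joint speeds; "joint_efforts": joint torques, N m; "eef_pos": TCP position; "ee_rot": TCP orientation; "force": force on the tool from outside, world axes, zero at the start; "moment": the same for the moment, N m; "width": finger opening in m; "gripper_force": force on a finger pad.
Only numpy, scipy, OpenCV 4.12 (cv2) and the standard library are available. Lean on these libraries where they do the work, as an engineer would, in place of code of your own. Each camera call takes 0.05 s, during which the arm holds its last target. There are 200 camera calls.

## Working session

There is one attempt and no reset: what is moved stays moved. The work goes in short steps, Python scripts to look and compute and a shell command to move; the robot and the scene stay as the last step left them, time stands still between calls to the robot, and variables do not carry over. Pictures are saved under pics/ and viewed, at most 10 in all, crops included, and the job is handed in when it is done.

```bash
mkdir -p pics; ls; python3 - <<'E'
from station import arm
import cv2,numpy as np
s=arm.get_state();print(s)
a=[cv2.cvtColor(arm.grab_frame(n),cv2.COLOR_RGB2BGR) for n in("scene","top")]
for n,i in zip(("scene","top"),a): cv2.imwrite(f"pics/{n}0.png",i); c=arm.get_calibration(n);print(n,c["fx"],c["cx"],c["cy"],np.round(c["cam_to_world"],3).tolist())
E
```

```text
pics
{'t': 0.0, 'q': array([ 1.41311307e+00,  3.59385738e-01,  1.10413441e-02, -3.66205064e-04,
       -1.22407973e+00, -2.88084858e-01]), 'qd': array([-0.00070499, -0.00019336,  0.00029015, -0.00020986, -0.00069957,
       -0.0004693 ]), 'joint_efforts': array([ 1.12059966e-03, -5.82713699e+01,  2.93068725e+01,  6.99735671e+00,
        7.16081529e-03, -1.50202518e-04]), 'eef_pos': array([0.29084339, 0.60857758, 0.22561291]), 'ee_rot': array([ 3.13993413e+00, -1.32463558e-04, -4.45892726e-01]), 'force': array([ 0.56594897, -0.36280479,  0.3118734 ]), 'moment': array([-0.02552781, -0.02150238, -0.01885463]), 'gripper_force': 0.0, 'width': 0.08753724431651946}
scene 517.4308656406279 315.54606574169696 195.26036731979016 [[0.871, -0.187, 0.455, -0.084], [-0.492, -0.371, 0.788, -1.035], [0.022, -0.91, -0.414, 0.635], [0.0, 0.0, 0.0, 1.0]]
top 430.5554022508102 317.7448748625296 195.76463651653967 [[-0.028, -0.987, 0.158, 0.345], [-1.0, 0.026, -0.014, 0.038], [0.009, -0.159, -0.987, 1.286], [0.0, 0.0, 0.0, 1.0]]
```

View pics/scene0.png

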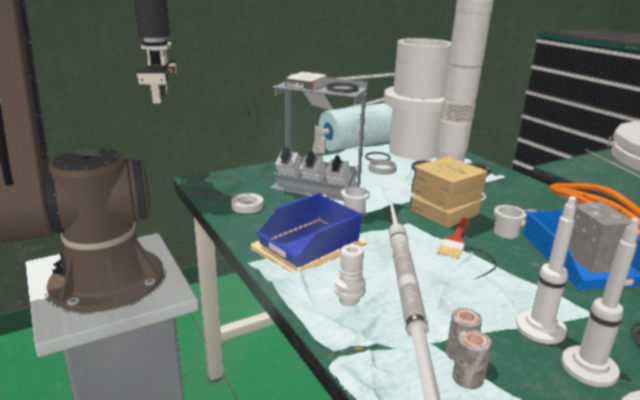

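View pics/top0.png

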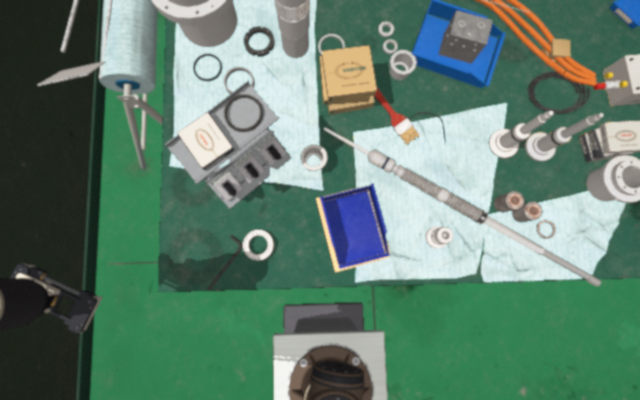

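The scene view shows the rack at about (315,140) with its three bars near (283,158), (308,162) and (335,168), and the blue bin at (312,230). The top view shows the bars near (228,188), (251,170) and (275,153), the bin at (353,228), the cup at (313,157), the bearing at (258,245) and the holder at (438,236).

```bash
python3 - <<'E'
import cv2,numpy as np
s=cv2.imread('pics/scene0.png');t=cv2.imread('pics/top0.png')
a=cv2.resize(s[65:205,262:382],None,fx=4,fy=4,interpolation=cv2.INTER_CUBIC)
b=cv2.resize(t[75:215,155:300],None,fx=4,fy=4,interpolation=cv2.INTER_CUBIC)
im=np.hstack([a,b]);print(im.shape)
im=cv2.resize(im,(800,int(im.shape[0]*800/im.shape[1])));cv2.imwrite('pics/crop.png',im)
for n,i,(x0,y0,x1,y1) in(("scene",s,(270,145,350,185)),("top",t,(210,140,300,205))):
    m=(i[y0:y1,x0:x1].max(2)<60).astype(np.uint8)
    k,l,st,c=cv2.connectedComponentsWithStats(m)
    for j in range(1,k):
        if st[j,4]>12: print(n,st[j]+[x0,y0,0,0,0],np.round(c[j]+[x0,y0],1))
E
```

```text
(560, 1060, 3)
scene [283 151   6  10  25] [285.5 155.9]
scene [307 152   7  14  69] [310.1 158.8]
scene [333 157   7  14  71] [335.9 163.9]
top [268 146  13  13  89] [273.9 152.2]
top [246 164  12  13  82] [251.7 170.1]
top [224 183  12  12  73] [229.8 188.3]
```

View pics/crop.png

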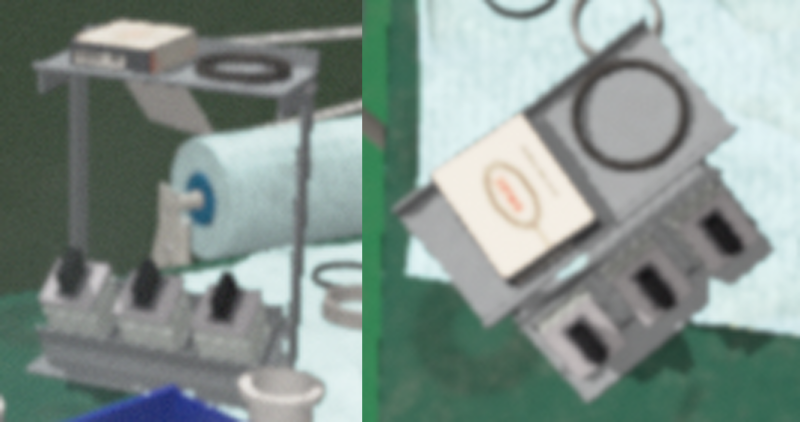

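The crop shows the three black grip bars on the leaning canisters. In the crop, the shelf's front edge runs from about (490,325) to (735,130) in the top view.

```bash
cat > h.py <<'E'
from station import arm
import numpy as np, cv2
def ray(n,uv):
    c=arm.get_calibration(n);T=np.array(c["cam_to_world"])
    d=T[:3,:3]@[(uv[0]-c["cx"])/c["fx"],(uv[1]-c["cy"])/c["fy"],1];return T[:3,3],d
def onz(n,uv,z):
    o,d=ray(n,uv);return o+d*(z-o[2])/d[2]
def tri(rs):
    A=0;b=0
    for o,d in rs:
        d=d/np.linalg.norm(d);P=np.eye(3)-np.outer(d,d);A=A+P;b=b+P@o
    p=np.linalg.solve(A,b);return p
E
python3 - <<'E'
from h import *
np.set_printoptions(precision=4,suppress=True)
for n,s,t in(("c",(285.5,157.5),(229.8,188.3)),("b",(310.1,158.8),(251.7,170.1)),("a",(335.9,163.9),(273.9,152.2))):
    print(n,tri([ray("scene",s),ray("top",t)]))
f=lambda x,y:(155+(x-362)/3.02,75+y/3.02)
fl=onz("top",f(490,325),.3);fr=onz("top",f(735,130),.3);bl=onz("top",f(397,208),.3);print(fl,fr,bl,np.linalg.norm(fl-fr))
y=(fl-fr)[:2];y/=np.linalg.norm(y);x=np.array([y[1],-y[0]]);print("yaw",np.degrees(np.arctan2(x[1],x[0])))
print("front mid",(fl+fr)/2,"rack origin",((fl+fr)/2)[:2]+.04*x)
# bin top-view corners from blue mask
t=cv2.imread('pics/top0.png').astype(int);m=((t[:,:,0]>t[:,:,1]+35)&(t[:,:,0]>t[:,:,2]+35)).astype(np.uint8)[170:290,300:400]
cs,_=cv2.findContours(m,0,2);c=max(cs,key=cv2.contourArea)+[300,170];r=cv2.minAreaRect(c);bp=cv2.boxPoints(r);print(r)
for p in bp: print(p,onz("top",p,.09)[:2],onz("top",p,.05)[:2])
for n,p in(("cup",(313,156)),("bearing",(258,244)),("holder",(438,236))): print(n,onz("top",p,.05)[:2])
E
```

```text
c [0.5627 0.2673 0.0955]
b [0.6115 0.2045 0.1044]
a [0.6621 0.1422 0.1014]
[0.5413 0.3028 0.3   ] [0.6932 0.1124 0.3   ] [0.6362 0.3767 0.3   ] 0.243602322949273
yaw 38.573640972192344
front mid [0.6173 0.2076 0.3   ] rack origin [0.6485 0.2325]
((356.1143798828125, 225.15548706054688), (74.0696792602539, 55.49848175048828), 75.46554565429688)
[319.9589 196.2699] [0.5351 0.0149] [0.5414 0.0141]
[373.6812 182.3419] [ 0.571  -0.1383] [ 0.5785 -0.1442]
[392.2699 254.0411] [ 0.3685 -0.1798] [ 0.3693 -0.1871]
[338.5475 267.9691] [ 0.3348 -0.0303] [ 0.3345 -0.0326]
cup [0.6623 0.0312]
bearing [0.4083 0.1948]
holder [ 0.417  -0.3214]
```

```bash
A='python3 -m crank'
$A '[{"dx":0.03,"dy":-0.05,"dz":0.2,"twist":20,"grip":1},{"dx":0.03,"dy":-0.05,"dz":0.2,"twist":20,"grip":1},{"dx":0.03,"dy":-0.05,"dz":0.2,"twist":20,"grip":1},{"dx":0.03,"dy":-0.05,"dz":0.2,"twist":20,"grip":1},{"dx":0.03,"dy":-0.05,"dz":0.2,"twist":20,"grip":1}]'
$A '[{"dx":0.05,"dy":-0.2},{"dx":0.05,"dy":-0.2},{"dx":0.05,"dy":-0.2},{"dx":0.05,"dy":-0.2},{"dx":0.05,"dy":-0.2}]'
```

```text
t: 0.52
eef_pos: [0.3211, 0.558, 0.4283]
ee_rot: [3.141, 0.0, -0.096]
force: [0.3, 1.9, 0.0]
width: 0.0874
gripper_force: 0.0invalid input at $[0]: expected keys dx, dy, dz, twist, grip
```

```bash
A='python3 -m crank'
$A '[{"dx":0.08,"dy":-0.19,"dz":0,"twist":0,"grip":1},{"dx":0.08,"dy":-0.19,"dz":0,"twist":0,"grip":1},{"dx":0.08,"dy":-0.19,"dz":0,"twist":0,"grip":1},{"dx":0.08,"dy":-0.19,"dz":0,"twist":0,"grip":1},{"dx":0.08,"dy":-0.19,"dz":0,"twist":0,"grip":1}]'
$A '[{"dx":0.08,"dy":-0.19,"dz":0,"twist":0,"grip":1},{"dx":0.08,"dy":-0.19,"dz":0,"twist":0,"grip":1},{"dx":0.08,"dy":-0.19,"dz":0,"twist":0,"grip":1},{"dx":0.08,"dy":-0.19,"dz":0,"twist":0,"grip":1},{"dx":0.08,"dy":-0.19,"dz":0,"twist":0,"grip":1}]'
$A '[{"dx":0.1,"dy":-0.18,"dz":0,"twist":0,"grip":1},{"dx":0.1,"dy":-0.18,"dz":0,"twist":0,"grip":1},{"dx":0.1,"dy":-0.18,"dz":0,"twist":0,"grip":1},{"dx":0.1,"dy":-0.18,"dz":0,"twist":0,"grip":1},{"dx":0.1,"dy":-0.18,"dz":0,"twist":0,"grip":1}]'
$A '[{"dx":0.2,"dy":-0.03,"dz":0,"twist":0,"grip":1},{"dx":0.2,"dy":-0.03,"dz":0,"twist":0,"grip":1},{"dx":0.2,"dy":-0.03,"dz":0,"twist":0,"grip":1},{"dx":0.2,"dy":-0.03,"dz":0,"twist":0,"grip":1},{"dx":0.2,"dy":-0.03,"dz":0,"twist":0,"grip":1}]'
python3 -c "
from station import arm;s=arm.get_state();print(s['q'])"
```

```text
t: 0.93
eef_pos: [0.4012, 0.3668, 0.4264]
ee_rot: [3.141, 0.0, -0.096]
force: [1.2, -0.0, 0.2]
width: 0.088
gripper_force: 0.0
t: 1.35
eef_pos: [0.4811, 0.1768, 0.4266]
ee_rot: [-3.141, -0.0, -0.096]
force: [1.7, -0.1, 0.9]
width: 0.0876
gripper_force: 0.0
t: 1.77
eef_pos: [0.5815, -0.0032, 0.4263]
ee_rot: [-3.142, 0.0, -0.097]
force: [0.2, 0.4, 0.2]
width: 0.0875
gripper_force: 0.0
t: 2.18
eef_pos: [0.783, -0.0319, 0.425]
ee_rot: [3.141, 0.002, -0.097]
force: [1.6, 1.2, 0.5]
width: 0.0881
gripper_force: 0.0
[ 2.06457603e-01  5.31249074e-01  7.16949587e-01 -2.37927771e-04
 -1.75809688e+00  1.26702811e+00]
```

```bash
A='python3 -m crank'
$A '[{"dx":-0.03,"dy":-0.2,"dz":0,"twist":-3,"grip":1},{"dx":-0.03,"dy":-0.2,"dz":0,"twist":-3,"grip":1},{"dx":-0.03,"dy":-0.2,"dz":0,"twist":-3,"grip":1},{"dx":-0.03,"dy":-0.2,"dz":0,"twist":-3,"grip":1},{"dx":-0.03,"dy":-0.2,"dz":0,"twist":-3,"grip":1}]'
$A '[{"dx":0.2,"dy":-0.03,"dz":0,"twist":0,"grip":1},{"dx":0.2,"dy":-0.03,"dz":0,"twist":0,"grip":1},{"dx":0.2,"dy":-0.03,"dz":0,"twist":0,"grip":1},{"dx":0.2,"dy":-0.03,"dz":0,"twist":0,"grip":1},{"dx":0.2,"dy":-0.03,"dz":0,"twist":0,"grip":1}]'
python3 -c "
from station import arm;s=arm.get_state();print(s['q'])"
```

```text
t: 2.6
eef_pos: [0.7505, -0.2336, 0.4256]
ee_rot: [3.141, 0.001, -0.15]
force: [0.7, 0.9, -0.3]
width: 0.0878
gripper_force: 0.0
t: 3.02
eef_pos: [0.8824, -0.2443, 0.3837]
ee_rot: [3.134, -0.017, -0.148]
force: [-0.2, 0.0, -0.8]
width: 0.0877
gripper_force: 0.0
[-0.05511139  0.86565864  1.24385089  0.00997113 -1.93243904  1.48102188]
```

```bash
A='python3 -m crank'
$A '[{"dx":0,"dy":0,"dz":0.2,"twist":0,"grip":1},{"dx":0,"dy":0,"dz":0.2,"twist":0,"grip":1},{"dx":0,"dy":0,"dz":0.2,"twist":0,"grip":1},{"dx":0,"dy":0,"dz":0.2,"twist":0,"grip":1},{"dx":0,"dy":0,"dz":0.2,"twist":0,"grip":1}]'
python3 -c "
from station import arm;s=arm.get_state();print(s['q'])"
$A '[{"dx":0.2,"dy":0,"dz":0,"twist":0,"grip":1},{"dx":0.2,"dy":0,"dz":0,"twist":0,"grip":1},{"dx":0.2,"dy":0,"dz":0,"twist":0,"grip":1},{"dx":0.2,"dy":0,"dz":0,"twist":0,"grip":1},{"dx":0.2,"dy":0,"dz":0,"twist":0,"grip":1}]'
python3 -c "
from station import arm;s=arm.get_state();print(s['q'])"
```

```text
t: 3.43
eef_pos: [0.8153, -0.2269, 0.5098]
ee_rot: [3.126, -0.069, -0.149]
force: [-0.1, 0.3, 1.1]
width: 0.088
gripper_force: 0.0
[-0.03200631  0.72451814  1.25160475  0.0264681  -2.03079002  1.46617151]
t: 3.85
eef_pos: [0.8885, -0.2068, 0.4394]
ee_rot: [3.119, -0.097, -0.147]
force: [0.6, -0.8, -0.3]
width: 0.0879
gripper_force: 0.0
[-1.45863418e-03  8.13057869e-01  1.25087678e+00  3.89691121e-02
 -1.91523346e+00  1.43872216e+00]
```

```bash
A='python3 -m crank'
$A '[{"dx":-0.1,"dy":0,"dz":0,"twist":12,"grip":1},{"dx":-0.1,"dy":0,"dz":0,"twist":12,"grip":1},{"dx":-0.1,"dy":0,"dz":0,"twist":12,"grip":1},{"dx":0,"dy":0,"dz":0.15,"twist":12,"grip":1},{"dx":0,"dy":0,"dz":0.15,"twist":12,"grip":1}]'
$A '[{"dx":0.15,"dy":0,"dz":0.15,"twist":0,"grip":1},{"dx":0.15,"dy":0,"dz":0.15,"twist":0,"grip":1},{"dx":0.15,"dy":0,"dz":0.15,"twist":0,"grip":1},{"dx":0.15,"dy":0,"dz":0.15,"twist":0,"grip":1},{"dx":0.15,"dy":0,"dz":0.15,"twist":0,"grip":1}]'
$A '[{"dx":0.15,"dy":0,"dz":0.15,"twist":0,"grip":1},{"dx":0.15,"dy":0,"dz":0.15,"twist":0,"grip":1},{"dx":0.15,"dy":0,"dz":0.15,"twist":0,"grip":1},{"dx":0.15,"dy":0,"dz":0.15,"twist":0,"grip":1},{"dx":0.15,"dy":0,"dz":0.15,"twist":0,"grip":1}]'
python3 -c "
from station import arm;s=arm.get_state();print(s['q'])"
```

```text
t: 4.27
eef_pos: [0.8066, -0.2074, 0.4759]
ee_rot: [3.124, -0.049, 0.061]
force: [9.1, 0.1, 1.0]
width: 0.0875
gripper_force: 0.0
t: 4.68
eef_pos: [0.8431, -0.1866, 0.524]
ee_rot: [3.104, -0.136, 0.063]
force: [-0.4, -0.4, -0.5]
width: 0.0879
gripper_force: 0.0
t: 5.1
eef_pos: [0.8504, -0.1666, 0.5384]
ee_rot: [3.09, -0.169, 0.065]
force: [0.4, 0.4, -0.4]
width: 0.0877
gripper_force: 0.0
[ 0.05125197  0.69991586  1.25157778  0.05264752 -1.95246886  1.60356883]
```

```bash
A='python3 -m crank'
$A '[{"dx":-0.15,"dy":0,"dz":-0.15,"twist":0,"grip":1},{"dx":-0.15,"dy":0,"dz":-0.15,"twist":0,"grip":1},{"dx":-0.15,"dy":0,"dz":-0.15,"twist":0,"grip":1},{"dx":-0.15,"dy":0,"dz":-0.15,"twist":0,"grip":1},{"dx":-0.15,"dy":0,"dz":-0.15,"twist":0,"grip":1}]'
$A '[{"dx":0,"dy":0,"dz":0,"twist":0,"grip":1},{"dx":0,"dy":0,"dz":0,"twist":0,"grip":1},{"dx":0,"dy":0,"dz":0,"twist":0,"grip":1},{"dx":0,"dy":0,"dz":0,"twist":0,"grip":1},{"dx":0,"dy":0,"dz":0,"twist":0,"grip":1}]'
python3 -c "
from station import arm;s=arm.get_state();print(s['q'])"
```

```text
t: 5.52
eef_pos: [0.7378, -0.1673, 0.425]
ee_rot: [3.09, -0.17, 0.064]
force: [2.0, -0.2, 1.5]
width: 0.0877
gripper_force: 0.0
t: 5.93
eef_pos: [0.7412, -0.1673, 0.4276]
ee_rot: [3.09, -0.172, 0.064]
force: [0.3, 0.6, -0.5]
width: 0.0876
gripper_force: 0.0
[ 0.05897915  0.34429737  0.39778416  0.05091733 -1.45266579  1.56986688]
```

```bash
A='python3 -m crank'
$A '[{"dx":0.1,"dy":-0.02,"dz":0.1,"twist":-22,"grip":1},{"dx":0.1,"dy":-0.02,"dz":0.1,"twist":-22,"grip":1},{"dx":0.1,"dy":-0.02,"dz":0.1,"twist":-22,"grip":1},{"dx":0.1,"dy":-0.02,"dz":0.1,"twist":-22,"grip":1},{"dx":0.1,"dy":-0.02,"dz":0.1,"twist":-22,"grip":1}]' | head -3
for i in 1 2 3; do $A '[{"dx":0.15,"dy":-0.03,"dz":0.15,"twist":0,"grip":1},{"dx":0.15,"dy":-0.03,"dz":0.15,"twist":0,"grip":1},{"dx":0.15,"dy":-0.03,"dz":0.15,"twist":0,"grip":1},{"dx":0.15,"dy":-0.03,"dz":0.15,"twist":0,"grip":1},{"dx":0.15,"dy":-0.03,"dz":0.15,"twist":0,"grip":1}]'|head -3; done
for i in 1 2; do $A '[{"dx":0.2,"dy":-0.04,"dz":0.05,"twist":0,"grip":1},{"dx":0.2,"dy":-0.04,"dz":0.05,"twist":0,"grip":1},{"dx":0.2,"dy":-0.04,"dz":0.05,"twist":0,"grip":1},{"dx":0.2,"dy":-0.04,"dz":0.05,"twist":0,"grip":1},{"dx":0.2,"dy":-0.04,"dz":0.05,"twist":0,"grip":1}]'|head -3; done
python3 -c "
from station import arm;s=arm.get_state();print(s['q'])"
```

```text
t: 6.35
eef_pos: [0.8427, -0.1874, 0.5247]
ee_rot: [3.091, -0.169, -0.323]
t: 6.77
eef_pos: [0.8519, -0.1905, 0.5479]
ee_rot: [3.09, -0.208, -0.318]
t: 7.18
eef_pos: [0.8584, -0.1921, 0.5591]
ee_rot: [3.088, -0.245, -0.316]
t: 7.6
eef_pos: [0.8661, -0.1942, 0.5698]
ee_rot: [3.086, -0.282, -0.314]
t: 8.02
eef_pos: [0.9213, -0.2056, 0.5248]
ee_rot: [3.083, -0.319, -0.311]
t: 8.43
eef_pos: [0.9687, -0.2157, 0.4871]
ee_rot: [3.082, -0.36, -0.309]
[ 0.04119756  0.8121053   1.25058775  0.17851716 -1.68720771  1.25984075]
```

```bash
A='python3 -m crank'
$A '[{"dx":-0.05,"dy":0,"dz":0.03,"twist":-22,"grip":1},{"dx":-0.05,"dy":0,"dz":0.03,"twist":-22,"grip":1},{"dx":-0.05,"dy":0,"dz":0.03,"twist":-22,"grip":1},{"dx":-0.05,"dy":0,"dz":0.03,"twist":-22,"grip":1},{"dx":-0.05,"dy":0,"dz":0.03,"twist":-22,"grip":1}]' | head -3
for i in 1 2 3 4; do $A '[{"dx":0.15,"dy":-0.03,"dz":0.15,"twist":0,"grip":1},{"dx":0.15,"dy":-0.03,"dz":0.15,"twist":0,"grip":1},{"dx":0.15,"dy":-0.03,"dz":0.15,"twist":0,"grip":1},{"dx":0.15,"dy":-0.03,"dz":0.15,"twist":0,"grip":1},{"dx":0.15,"dy":-0.03,"dz":0.15,"twist":0,"grip":1}]'|head -3; done
python3 -c "
from station import arm;s=arm.get_state();print(s['q'])"
```

```text
t: 8.85
eef_pos: [0.9188, -0.2147, 0.5182]
ee_rot: [3.082, -0.361, -0.69]
t: 9.27
eef_pos: [0.924, -0.2225, 0.5429]
ee_rot: [3.097, -0.402, -0.691]
t: 9.68
eef_pos: [0.9284, -0.2276, 0.559]
ee_rot: [3.107, -0.439, -0.689]
t: 10.1
eef_pos: [0.9339, -0.2329, 0.5752]
ee_rot: [3.119, -0.478, -0.687]
t: 10.52
eef_pos: [0.9401, -0.2379, 0.5905]
ee_rot: [3.132, -0.518, -0.687]
[ 0.07963801  0.75230875  1.25057799  0.3601552  -1.67908257  0.91250507]
```

```bash
A='python3 -m crank'
for i in 1 2; do $A '[{"dx":-0.195,"dy":0.06,"dz":-0.06,"twist":35,"grip":1},{"dx":-0.195,"dy":0.06,"dz":-0.06,"twist":35,"grip":1},{"dx":-0.195,"dy":0.06,"dz":-0.06,"twist":35,"grip":1},{"dx":-0.195,"dy":0.06,"dz":-0.06,"twist":35,"grip":1},{"dx":-0.195,"dy":0.06,"dz":-0.06,"twist":35,"grip":1}]' | head -3; done
$A '[{"dx":0,"dy":0.13,"dz":-0.1,"twist":8,"grip":1},{"dx":0,"dy":0.13,"dz":-0.1,"twist":8,"grip":1},{"dx":0,"dy":0.13,"dz":-0.1,"twist":8,"grip":1},{"dx":0,"dy":0.13,"dz":-0.1,"twist":8,"grip":1},{"dx":0,"dy":0.13,"dz":-0.1,"twist":8,"grip":1}]' | head -3
python3 -c "
from station import arm;s=arm.get_state();print(s['q'])
import cv2,numpy as np
s=arm.get_state();i=arm.grab_frame('wrist');cv2.imwrite('pics/w1.png',cv2.cvtColor(i,cv2.COLOR_RGB2BGR))
c=arm.get_calibration('wrist');print(c['fx'],np.round(c['tool_from_camera'],3).tolist(),s['eef_pos'],s['ee_rot'])"
```

```text
t: 10.93
eef_pos: [0.8041, -0.1952, 0.5496]
ee_rot: [3.13, -0.518, -0.208]
t: 11.35
eef_pos: [0.6126, -0.1363, 0.4927]
ee_rot: [3.13, -0.52, 0.404]
t: 11.77
eef_pos: [0.6119, -0.0031, 0.3858]
ee_rot: [3.137, -0.512, 0.536]
[ 0.21065474 -0.05896728 -0.1649972  -0.18410373 -0.98239756  1.96006261]
341.47142751452355 [[0.0, -0.954, -0.299, 0.083], [1.0, 0.0, 0.0, -0.0], [0.0, -0.299, 0.954, -0.158], [0.0, 0.0, 0.0, 1.0]] [ 0.61193046 -0.00310469  0.38575462] [ 3.13690402 -0.51166651  0.53647304]
```

View pics/w1.png

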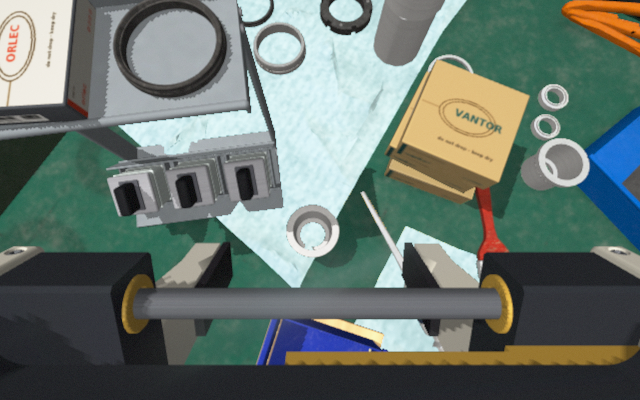

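The wrist view shows the three grip bars at about (128,198), (188,190) and (246,183), the cup at (313,230) and the shelf above the rack.

```bash
cat >> h.py <<'E'
from scipy.spatial.transform import Rotation as Ro
def wpose(s):
    T=np.eye(4);T[:3,:3]=Ro.from_euler('xyz',s["ee_rot"]).as_matrix();T[:3,3]=s["eef_pos"];return T
def wray(T,uv):
    c=arm.get_calibration("wrist");M=T@np.array(c["tool_from_camera"])
    return M[:3,3],M[:3,:3]@[(uv[0]-c["cx"])/c["fx"],(uv[1]-c["cy"])/c["fy"],1]
def blobs(im,box,thr=60,mn=40):
    x0,y0,x1,y1=box;m=(im[y0:y1,x0:x1].max(2)<thr).astype(np.uint8)
    k,l,st,c=cv2.connectedComponentsWithStats(m)
    r=[(st[j,4],st[j,:4]+[x0,y0,0,0],c[j]+[x0,y0],cv2.minAreaRect(np.argwhere(l==j)[:,::-1].astype(np.float32))) for j in range(1,k) if st[j,4]>mn]
    return sorted(r,key=lambda b:b[2][0])
E
python3 - <<'E'
from h import *
np.set_printoptions(precision=4,suppress=True)
s=dict(eef_pos=[.61193,-.0031,.38575],ee_rot=[3.1369,-.51167,.53647]);T=wpose(s)
im=cv2.imread('pics/w1.png')
B=blobs(im,(100,150,275,225),60,100)
for b in B: print(b)
tp=[(229.8,188.3),(251.7,170.1),(273.9,152.2)];sc=[(285.5,157.5),(310.1,158.8),(335.9,163.9)]
bb=[b for b in B if 10<b[1][2]<45]
if len(bb)==3:
  P=[]
  for b,t,q in zip(bb,tp,sc):
    w=wray(T,b[2]);p=tri([w,ray("top",t)]);p3=tri([w,ray("top",t),ray("scene",q)]);print(p,p3);P.append(p3)
  d=P[0]-P[2];print(np.linalg.norm(d),d,np.degrees(np.arctan2(-d[0],d[1])))
E
```

```text
(np.int32(603), array([114, 183,  27,  33]), array([127.1095, 198.738 ]), ((27.330209732055664, 48.894935607910156), (31.706436157226562, 20.617847442626953), 72.34988403320312))
(np.int32(518), array([176, 175,  21,  33]), array([186.1525, 190.8166]), ((86.23529815673828, 40.94117736816406), (32.01470184326172, 17.46256446838379), 75.96376037597656))
(np.int32(430), array([236, 168,  18,  32]), array([244.7256, 183.2488]), ((144.88462829589844, 33.42308044433594), (32.163047790527344, 14.120361328125), 78.69007110595703))
[0.5603 0.2637 0.1117] [0.5612 0.2683 0.0974]
[0.6105 0.2032 0.1087] [0.6108 0.2043 0.1048]
[0.6607 0.1408 0.1067] [0.6614 0.1419 0.1017]
0.16133347262679756 [-0.1002  0.1264 -0.0043] 38.41002809872954
```

```bash
A='python3 -m crank'
$A '[{"dx":-0.04,"dy":0.06,"dz":-0.085,"twist":6,"grip":1},{"dx":-0.04,"dy":0.06,"dz":-0.085,"twist":8,"grip":1},{"dx":-0.04,"dy":0.06,"dz":-0.085,"twist":8,"grip":1},{"dx":0.008,"dy":0.108,"dz":-0.186,"twist":8,"grip":1},{"dx":0.008,"dy":0.108,"dz":-0.186,"twist":8,"grip":1}]' 
$A '[{"dx":0.03,"dy":0.02,"dz":-0.038,"twist":0,"grip":1},{"dx":0.03,"dy":0.02,"dz":-0.038,"twist":0,"grip":1},{"dx":0.03,"dy":0.02,"dz":-0.038,"twist":0,"grip":1},{"dx":0.03,"dy":0.02,"dz":-0.038,"twist":0,"grip":1},{"dx":0.03,"dy":0.02,"dz":-0.038,"twist":0,"grip":1}]' 
cat > look.py <<'E'
import sys
from h import *
s=arm.get_state();i=cv2.cvtColor(arm.grab_frame('wrist'),cv2.COLOR_RGB2BGR);cv2.imwrite(f'pics/{sys.argv[1]}.png',i)
np.save(f'pics/{sys.argv[1]}.npy',wpose(s));print(np.round(s['eef_pos'],4),np.round(s['ee_rot'],4),np.round(s['q'],3))
E
python3 look.py w2
```

```text
t: 12.23
eef_pos: [0.609, 0.0858, 0.2406]
ee_rot: [3.127, -0.524, 0.678]
force: [0.8, -0.9, 0.3]
width: 0.0878
gripper_force: 0.0
t: 12.65
eef_pos: [0.6389, 0.105, 0.202]
ee_rot: [3.129, -0.52, 0.676]
force: [-0.9, 0.0, 0.5]
width: 0.0875
gripper_force: 0.0
[0.6389 0.105  0.202 ] [ 3.1293 -0.5201  0.6765] [ 0.371  0.117 -0.387 -0.255 -0.579  2.053]
```

View pics/w2.png

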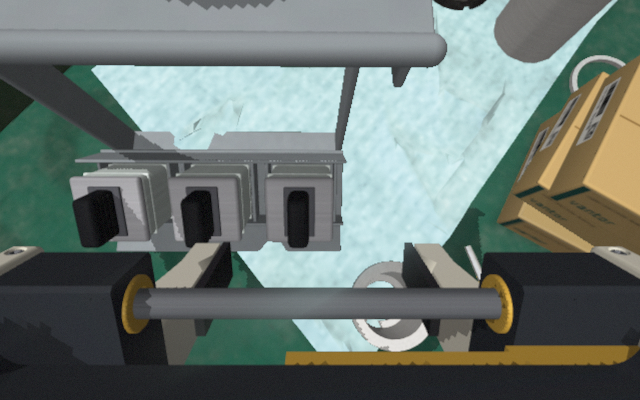

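The close wrist view shows canister a's bar at about (298,217), nearly centred between the fingers, with the bars of b at (197,215) and c at (95,217). The shelf edge is at row 45.

```bash
python3 - <<'E'
from h import *
np.set_printoptions(precision=4,suppress=True)
T1=wpose(dict(eef_pos=[.61193,-.0031,.38575],ee_rot=[3.1369,-.51167,.53647]));T2=np.load('pics/w2.npy')
B1=blobs(cv2.imread('pics/w1.png'),(100,150,275,225),60,100)
B2=blobs(cv2.imread('pics/w2.png'),(65,180,325,252),60,200)
for b in B2: print(b[0],b[1],b[2])
tp=[(229.8,188.3),(251.7,170.1),(273.9,152.2)]
B2=[b for b in B2 if b[1][2]<50 and b[1][3]>35]
for b1,b2,t in zip(B1,B2,tp):
    p=tri([wray(T1,b1[2]),wray(T2,b2[2])]);p3=tri([wray(T1,b1[2]),wray(T2,b2[2]),ray("top",t)])
    print(p,p3,"tool",np.linalg.inv(T2)@np.r_[p3,1])
# edges of bar a top face at rows near 200
E
```

```text
2060 [ 73 190  47  58] [ 96.0272 217.9583]
1517 [181 190  34  58] [197.3837 216.9499]
1216 [287 190  23  58] [297.6414 218.3709]
[0.5606 0.262  0.1149] [0.5602 0.2635 0.1126] tool [-0.0115 -0.174   0.0942  1.    ]
[0.6098 0.2044 0.1054] [0.6102 0.203  0.1096] tool [-0.0121 -0.0955  0.0984  1.    ]
[0.6595 0.1399 0.1078] [0.6599 0.1401 0.109 ] tool [-0.0129 -0.0154  0.0996  1.    ]
```

```bash
python3 - <<'E'
from h import *
np.set_printoptions(precision=4,suppress=True)
R=np.load('pics/w2.npy')[:3,:3];print(R)
for v in([-.014,-.0154,.05],[-.014,-.0154,.112]): print(R@v)
E
```

```text
[[ 0.6767  0.6212  0.3952]
 [ 0.5433 -0.7836  0.3015]
 [ 0.497   0.0107 -0.8677]]
[ 0.0007  0.0195 -0.0505]
[ 0.0252  0.0382 -0.1043]
```

```bash
A='python3 -m crank'
$A '[{"dx":0.001,"dy":0.0195,"dz":-0.03,"twist":0,"grip":1},{"dx":0.001,"dy":0.0195,"dz":-0.05,"twist":0,"grip":1},{"dx":0.013,"dy":0.029,"dz":-0.078,"twist":0,"grip":1},{"dx":0.021,"dy":0.035,"dz":-0.095,"twist":0,"grip":1},{"dx":0.025,"dy":0.038,"dz":-0.104,"twist":0,"grip":1}]' 
$A '[{"dx":0,"dy":0,"dz":0,"twist":0,"grip":-1},{"dx":0,"dy":0,"dz":0,"twist":0,"grip":-1},{"dx":0,"dy":0,"dz":0,"twist":0,"grip":-1},{"dx":0,"dy":0,"dz":0,"twist":0,"grip":-1},{"dx":0,"dy":0,"dz":0,"twist":0,"grip":-1}]' 30
python3 look.py w3
```

```text
t: 13.12
eef_pos: [0.6635, 0.1436, 0.0957]
ee_rot: [3.13, -0.519, 0.676]
force: [-0.6, 0.0, 0.2]
width: 0.088
gripper_force: 0.0
t: 13.53
eef_pos: [0.6634, 0.1435, 0.0976]
ee_rot: [3.13, -0.52, 0.677]
force: [0.2, -1.0, -0.5]
width: 0.0597
gripper_force: 0.0
[0.6634 0.1435 0.0976] [ 3.1298 -0.5201  0.6765] [ 0.417  0.289 -0.423 -0.328 -0.368  2.104]
```

View pics/w3.png

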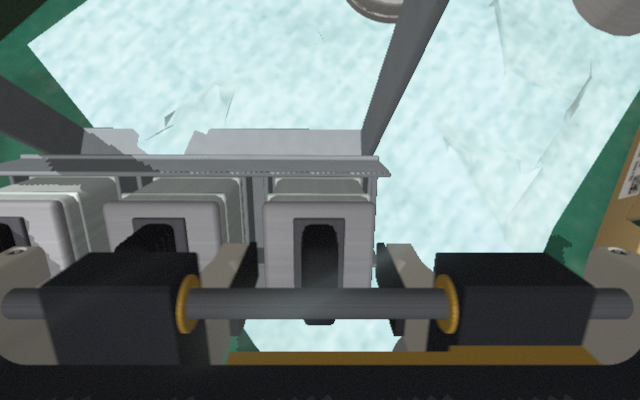

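The bar of canister a at (320,270) is centred between the fingers. They are still closing at 60 mm.

```bash
A='python3 -m crank'
$A '[{"dx":0,"dy":0,"dz":0,"twist":0,"grip":-1},{"dx":0,"dy":0,"dz":0,"twist":0,"grip":-1},{"dx":0,"dy":0,"dz":0,"twist":0,"grip":-1},{"dx":0,"dy":0,"dz":0,"twist":0,"grip":-1},{"dx":0,"dy":0,"dz":0,"twist":0,"grip":-1}]' 50
$A '[{"dx":0,"dy":0,"dz":0,"twist":0,"grip":-1},{"dx":0,"dy":0,"dz":0,"twist":0,"grip":-1},{"dx":0,"dy":0,"dz":0,"twist":0,"grip":-1},{"dx":0,"dy":0,"dz":0,"twist":0,"grip":-1},{"dx":0,"dy":0,"dz":0,"twist":0,"grip":-1}]' 50
$A '[{"dx":-0.004,"dy":-0.003,"dz":0.0087,"twist":0,"grip":-1},{"dx":-0.008,"dy":-0.006,"dz":0.0174,"twist":0,"grip":-1},{"dx":-0.012,"dy":-0.009,"dz":0.026,"twist":0,"grip":-1},{"dx":-0.012,"dy":-0.009,"dz":0.026,"twist":0,"grip":-1},{"dx":-0.012,"dy":-0.009,"dz":0.026,"twist":0,"grip":-1}]' 50
python3 -c "
from station import arm;s=arm.get_state();print(s['force'],s['moment'])"
```

```text
t: 14.0
eef_pos: [0.6632, 0.1436, 0.0961]
ee_rot: [3.13, -0.518, 0.676]
force: [-0.3, 0.5, -0.2]
width: 0.0222
gripper_force: 0.0
t: 14.42
eef_pos: [0.6633, 0.1436, 0.0961]
ee_rot: [3.13, -0.518, 0.676]
force: [1.6, 0.7, -1.3]
width: 0.0159
gripper_force: 50.0
t: 14.83
eef_pos: [0.6498, 0.1342, 0.1215]
ee_rot: [3.132, -0.516, 0.676]
force: [0.1, 0.0, -6.6]
width: 0.0156
gripper_force: 50.0
[ 7.78475277e-02  3.97431075e-04 -6.62294231e+00] [-1.81702506e+00  2.23914618e+00  5.22243836e-04]
```

Canister a reads 6.6 N, about 0.67 kg, so it is the full one. I'll draw it out along its axis and carry it clear.

```bash
A='python3 -m crank'
$A '[{"dx":-0.005,"dy":-0.004,"dz":0.0115,"twist":0,"grip":-1},{"dx":-0.011,"dy":-0.008,"dz":0.024,"twist":0,"grip":-1},{"dx":-0.018,"dy":-0.0137,"dz":0.0395,"twist":0,"grip":-1},{"dx":-0.026,"dy":-0.02,"dz":0.057,"twist":0,"grip":-1},{"dx":-0.03,"dy":-0.023,"dz":0.066,"twist":0,"grip":-1}]' 50
$A '[{"dx":-0.013,"dy":-0.01,"dz":0.01,"twist":0,"grip":-1},{"dx":-0.034,"dy":-0.026,"dz":0.03,"twist":0,"grip":-1},{"dx":-0.054,"dy":-0.041,"dz":0.052,"twist":0,"grip":-1},{"dx":-0.076,"dy":-0.055,"dz":0.075,"twist":-5,"grip":-1},{"dx":-0.092,"dy":-0.065,"dz":0.09,"twist":-8,"grip":-1}]' 50
$A '[{"dx":-0.02,"dy":-0.015,"dz":0.022,"twist":-6,"grip":-1},{"dx":-0.04,"dy":-0.03,"dz":0.045,"twist":-12,"grip":-1},{"dx":-0.06,"dy":-0.045,"dz":0.067,"twist":-18,"grip":-1},{"dx":-0.08,"dy":-0.06,"dz":0.09,"twist":-24,"grip":-1},{"dx":-0.09,"dy":-0.068,"dz":0.1,"twist":-30,"grip":-1}]' 50
python3 -c "
from station import arm;s=arm.get_state();print(s['force'],s['moment'],s['q'])"
```

```text
t: 15.25
eef_pos: [0.6203, 0.1109, 0.1896]
ee_rot: [3.13, -0.518, 0.677]
force: [-0.4, 0.4, -5.1]
width: 0.0156
gripper_force: 50.0
t: 15.67
eef_pos: [0.5283, 0.0449, 0.2795]
ee_rot: [3.13, -0.519, 0.531]
force: [-1.5, 1.3, -4.2]
width: 0.0158
gripper_force: 50.0
t: 16.08
eef_pos: [0.4396, -0.0214, 0.3771]
ee_rot: [3.132, -0.519, 0.052]
force: [-0.8, 1.6, -6.0]
width: 0.0156
gripper_force: 50.0
[-0.75794839  1.61348599 -5.99879989] [0.14980465 3.02325281 0.19904696] [ 0.67478431 -0.50015731 -0.69221523  0.36501649 -0.98147391  0.80257874]
```

```bash
A='python3 -m crank'
for i in 1 2; do $A '[{"dx":-0.03,"dy":0,"dz":0.02,"twist":-2,"grip":-1},{"dx":-0.06,"dy":0,"dz":0.02,"twist":-2,"grip":-1},{"dx":-0.09,"dy":0,"dz":0.02,"twist":-2,"grip":-1},{"dx":-0.12,"dy":0,"dz":0.02,"twist":-2,"grip":-1},{"dx":-0.15,"dy":0,"dz":0.02,"twist":-2,"grip":-1}]'
python3 -c "
from station import arm;s=arm.get_state();print(s['q'])"; done
```

```text
t: 16.5
eef_pos: [0.3652, -0.0084, 0.3899]
ee_rot: [-3.133, -0.538, 0.026]
force: [-0.0, 2.8, -5.9]
width: 0.0156
gripper_force: 50.0
[ 1.23575638 -0.78110921 -0.79095265  0.5070866  -1.37269552  0.30906082]
t: 16.92
eef_pos: [0.3616, 0.0302, 0.3975]
ee_rot: [3.119, -0.562, 0.009]
force: [0.6, -0.6, -6.3]
width: 0.0157
gripper_force: 50.0
[ 1.64845042 -0.81596463 -0.80662107  0.56018414 -1.63803218 -0.05294101]
```

```bash
A='python3 -m crank'
$A '[{"dx":0.02,"dy":-0.006,"dz":0.01,"twist":-1,"grip":-1},{"dx":0.04,"dy":-0.012,"dz":0.02,"twist":-2,"grip":-1},{"dx":0.06,"dy":-0.018,"dz":0.03,"twist":-4,"grip":-1},{"dx":0.08,"dy":-0.024,"dz":0.04,"twist":-9,"grip":-1},{"dx":0.1,"dy":-0.03,"dz":0.05,"twist":-15,"grip":-1}]' 50 | head -3
for i in 1 2 3 4 5; do $A '[{"dx":0.015,"dy":-0.01,"dz":0,"twist":-7,"grip":-1},{"dx":0.03,"dy":-0.02,"dz":0,"twist":-14,"grip":-1},{"dx":0.045,"dy":-0.03,"dz":0,"twist":-21,"grip":-1},{"dx":0.06,"dy":-0.04,"dz":0,"twist":-28,"grip":-1},{"dx":0.07,"dy":-0.045,"dz":0,"twist":-35,"grip":-1}]' |head -3; done
python3 -c "
from station import arm;s=arm.get_state();print(s['q'],s['force'])"
```

```text
t: 17.33
eef_pos: [0.4389, 0.0066, 0.4396]
ee_rot: [3.121, -0.564, -0.213]
t: 17.75
eef_pos: [0.5094, -0.0384, 0.4386]
ee_rot: [3.116, -0.562, -0.827]
t: 18.17
eef_pos: [0.5801, -0.0826, 0.4384]
ee_rot: [3.115, -0.562, -1.436]
t: 18.58
eef_pos: [0.6507, -0.1275, 0.4378]
ee_rot: [3.114, -0.562, -2.046]
t: 19.0
eef_pos: [0.7201, -0.173, 0.4374]
ee_rot: [3.114, -0.563, -2.65]
t: 19.42
eef_pos: [0.7116, -0.1994, 0.395]
ee_rot: [3.128, -0.537, 3.042]
[-0.03564669  0.89898527  1.25064527 -0.07271357 -2.45641842 -1.68244153] [-0.88458228  0.34355806 -6.5759968 ]
```

```bash
A='python3 -m crank'
$A '[{"dx":0.0,"dy":0,"dz":0.1,"twist":-6,"grip":-1},{"dx":0,"dy":0,"dz":0.1,"twist":-10,"grip":-1},{"dx":0,"dy":0,"dz":0.1,"twist":-10,"grip":-1},{"dx":0.15,"dy":-0.04,"dz":0.15,"twist":-10,"grip":-1},{"dx":0.15,"dy":-0.04,"dz":0.15,"twist":-10,"grip":-1}]' | head -3
for i in 1 2 3; do $A '[{"dx":0.15,"dy":-0.04,"dz":0.15,"twist":0,"grip":-1},{"dx":0.15,"dy":-0.04,"dz":0.15,"twist":0,"grip":-1},{"dx":0.15,"dy":-0.04,"dz":0.15,"twist":0,"grip":-1},{"dx":0.15,"dy":-0.04,"dz":0.15,"twist":0,"grip":-1},{"dx":0.15,"dy":-0.04,"dz":0.15,"twist":0,"grip":-1}]' |head -3; done
python3 -c "
from station import arm;s=arm.get_state();print(s['q'],s['force'])"
```

```text
t: 19.83
eef_pos: [0.6777, -0.1924, 0.4517]
ee_rot: [3.132, -0.51, 2.875]
t: 20.25
eef_pos: [0.6683, -0.1921, 0.4711]
ee_rot: [3.139, -0.493, 2.873]
t: 20.67
eef_pos: [0.6604, -0.1929, 0.488]
ee_rot: [-3.138, -0.473, 2.873]
t: 21.08
eef_pos: [0.6543, -0.1937, 0.5022]
ee_rot: [-3.132, -0.453, 2.873]
[-0.05401474  0.74420906  1.25066056 -0.14432349 -2.51820267 -1.88156224] [-0.60905523  0.15006794 -4.88942815]
```

```bash
A='python3 -m crank'
for i in 1 2 3 4; do $A '[{"dx":0.2,"dy":-0.055,"dz":0,"twist":0,"grip":-1},{"dx":0.2,"dy":-0.055,"dz":0,"twist":0,"grip":-1},{"dx":0.2,"dy":-0.055,"dz":0,"twist":0,"grip":-1},{"dx":0.2,"dy":-0.055,"dz":0,"twist":0,"grip":-1},{"dx":0.2,"dy":-0.055,"dz":0,"twist":0,"grip":-1}]' |head -3; done
python3 -c "
from station import arm;s=arm.get_state();print(s['q'],s['force'])"
```

```text
t: 21.5
eef_pos: [0.7071, -0.2102, 0.4313]
ee_rot: [-3.126, -0.435, 2.873]
t: 21.92
eef_pos: [0.7495, -0.2238, 0.3705]
ee_rot: [-3.121, -0.407, 2.874]
t: 22.33
eef_pos: [0.786, -0.2353, 0.3141]
ee_rot: [-3.116, -0.378, 2.874]
t: 22.75
eef_pos: [0.8179, -0.2453, 0.2624]
ee_rot: [-3.111, -0.347, 2.875]
[-0.08005798  1.01398846  1.25010303 -0.03975356 -2.15315673 -1.76777679] [ 0.24072342  0.10286644 -5.34727696]
```

```bash
A='python3 -m crank'
$A '[{"dx":-0.05,"dy":0,"dz":0.08,"twist":-7,"grip":-1},{"dx":-0.05,"dy":0,"dz":0.08,"twist":-14,"grip":-1},{"dx":-0.05,"dy":0,"dz":0.12,"twist":-18,"grip":-1},{"dx":0.05,"dy":-0.02,"dz":0.16,"twist":-18,"grip":-1},{"dx":0.1,"dy":-0.04,"dz":0.2,"twist":-18,"grip":-1}]' |head -3
for i in 1 2 3 4; do $A '[{"dx":0.2,"dy":-0.055,"dz":0.1,"twist":0,"grip":-1},{"dx":0.2,"dy":-0.055,"dz":0.1,"twist":0,"grip":-1},{"dx":0.2,"dy":-0.055,"dz":0.1,"twist":0,"grip":-1},{"dx":0.2,"dy":-0.055,"dz":0.1,"twist":0,"grip":-1},{"dx":0.2,"dy":-0.055,"dz":0.1,"twist":0,"grip":-1}]' |head -3; done
python3 -c "
from station import arm;s=arm.get_state();print(s['q'],s['force'])"
```

```text
t: 23.17
eef_pos: [0.768, -0.2414, 0.3763]
ee_rot: [-3.118, -0.31, 2.561]
t: 23.58
eef_pos: [0.7841, -0.2391, 0.3624]
ee_rot: [-3.12, -0.289, 2.563]
t: 24.0
eef_pos: [0.798, -0.2392, 0.3581]
ee_rot: [-3.126, -0.255, 2.564]
t: 24.42
eef_pos: [0.8124, -0.2394, 0.3526]
ee_rot: [-3.132, -0.223, 2.564]
t: 24.83
eef_pos: [0.827, -0.2401, 0.3478]
ee_rot: [-3.138, -0.191, 2.564]
[-0.09697249  0.89484649  1.25038102 -0.09779825 -2.09516965 -2.09278482] [ 0.05672794 -0.2088747  -6.52050736]
```

```bash
A='python3 -m crank'
for i in 1 2 3 4 5 6; do T=0; $A '[{"dx":0.2,"dy":-0.055,"dz":0.1,"twist":2,"grip":-1},{"dx":0.2,"dy":-0.055,"dz":0.1,"twist":2,"grip":-1},{"dx":0.2,"dy":-0.055,"dz":0.1,"twist":2,"grip":-1},{"dx":0.2,"dy":-0.055,"dz":0.1,"twist":2,"grip":-1},{"dx":0.2,"dy":-0.055,"dz":0.1,"twist":2,"grip":-1}]' |head -3; done
python3 -c "
from station import arm;s=arm.get_state();print(s['q'],s['force'])"
```

```text
t: 25.25
eef_pos: [0.8411, -0.2415, 0.3434]
ee_rot: [3.14, -0.157, 2.598]
t: 25.67
eef_pos: [0.8555, -0.2435, 0.3397]
ee_rot: [3.136, -0.122, 2.633]
t: 26.08
eef_pos: [0.8701, -0.2459, 0.3367]
ee_rot: [3.132, -0.086, 2.668]
t: 26.5
eef_pos: [0.8849, -0.2488, 0.3343]
ee_rot: [3.13, -0.049, 2.702]
t: 26.92
eef_pos: [0.8999, -0.2519, 0.3324]
ee_rot: [3.129, -0.011, 2.736]
t: 27.33
eef_pos: [0.9152, -0.2553, 0.3311]
ee_rot: [3.13, 0.027, 2.771]
[-0.07008602  0.92436578  1.25027193 -0.00347264 -1.86696114 -1.87224761] [ 0.14574308 -1.01600487 -6.33243814]
```

```bash
A='python3 -m crank'
$A '[{"dx":-0.03,"dy":0.01,"dz":0,"twist":2,"grip":-1},{"dx":-0.065,"dy":0.024,"dz":0,"twist":6,"grip":-1},{"dx":-0.1,"dy":0.037,"dz":0,"twist":10,"grip":-1},{"dx":-0.135,"dy":0.05,"dz":0,"twist":15,"grip":-1},{"dx":-0.17,"dy":0.063,"dz":0,"twist":20,"grip":-1}]' 50 |head -3
$A '[{"dx":-0.035,"dy":0.013,"dz":-0.01,"twist":3,"grip":-1},{"dx":-0.07,"dy":0.026,"dz":-0.02,"twist":7,"grip":-1},{"dx":-0.105,"dy":0.039,"dz":-0.03,"twist":10,"grip":-1},{"dx":-0.14,"dy":0.052,"dz":-0.04,"twist":13,"grip":-1},{"dx":-0.17,"dy":0.063,"dz":-0.05,"twist":14.5,"grip":-1}]' 50 |head -3
$A '[{"dx":-0.03,"dy":0.01,"dz":-0.008,"twist":0,"grip":-1},{"dx":-0.06,"dy":0.02,"dz":-0.016,"twist":0,"grip":-1},{"dx":-0.09,"dy":0.031,"dz":-0.024,"twist":0,"grip":-1},{"dx":-0.112,"dy":0.04,"dz":-0.03,"twist":0,"grip":-1},{"dx":-0.122,"dy":0.043,"dz":-0.03,"twist":0,"grip":-1}]' 50
python3 look.py w4; python3 - <<'E'
import cv2,numpy as np
from station import arm
w=cv2.imread('pics/w4.png');a=cv2.cvtColor(arm.grab_frame('scene'),cv2.COLOR_RGB2BGR)
cv2.imwrite('pics/s4.png',np.vstack([cv2.resize(a[60:300,200:440],(300,300),interpolation=cv2.INTER_CUBIC),cv2.resize(w,(480,300))[:,:300]*0+0]) if 0 else np.hstack([cv2.resize(a[110:290,220:400],(400,400),interpolation=cv2.INTER_CUBIC),cv2.resize(w,(400,250),interpolation=cv2.INTER_AREA).repeat(1,0) if 0 else cv2.copyMakeBorder(cv2.resize(w,(400,250)),0,150,0,0,cv2.BORDER_CONSTANT)]))
E
```

```text
t: 27.75
eef_pos: [0.749, -0.1942, 0.3311]
ee_rot: [3.13, 0.028, 3.124]
t: 28.17
eef_pos: [0.5787, -0.1311, 0.2818]
ee_rot: [3.129, 0.029, -2.907]
t: 28.58
eef_pos: [0.4555, -0.0881, 0.2511]
ee_rot: [3.128, 0.028, -2.91]
force: [-0.8, 0.2, -6.4]
width: 0.0153
gripper_force: 50.0
[ 0.4555 -0.0881  0.2511] [ 3.1281  0.0276 -2.91  ] [ 0.223 -0.027 -0.399 -0.015 -1.171 -1.556]
```

View pics/s4.png

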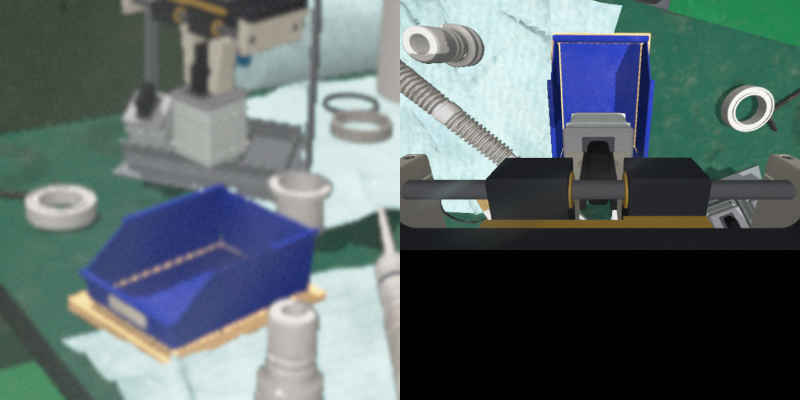

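The canister hangs upright over the bin. In the wrist view it is at about column 600, lined up with the bin's middle at about 601.

```bash
A='python3 -m crank'
$A '[{"dx":0,"dy":0,"dz":-0.03,"twist":0,"grip":-1},{"dx":0,"dy":0,"dz":-0.065,"twist":0,"grip":-1},{"dx":0,"dy":0,"dz":-0.095,"twist":0,"grip":-1},{"dx":0,"dy":0,"dz":-0.12,"twist":0,"grip":-1},{"dx":0,"dy":0,"dz":-0.134,"twist":0,"grip":-1}]' 50
$A '[{"dx":0,"dy":0,"dz":-0.004,"twist":0,"grip":-1},{"dx":0,"dy":0,"dz":-0.008,"twist":0,"grip":-1},{"dx":0,"dy":0,"dz":-0.011,"twist":0,"grip":-1},{"dx":0,"dy":0,"dz":-0.014,"twist":0,"grip":-1},{"dx":0,"dy":0,"dz":-0.016,"twist":0,"grip":-1}]' 50
```

```text
t: 29.1
eef_pos: [0.4591, -0.089, 0.1153]
ee_rot: [3.129, 0.026, -2.91]
force: [-0.4, 1.1, -6.3]
width: 0.0158
gripper_force: 50.0
t: 29.52
eef_pos: [0.4605, -0.0886, 0.1024]
ee_rot: [3.13, 0.031, -2.909]
force: [-0.4, -0.4, -5.9]
width: 0.0155
gripper_force: 50.0
```

```bash
A='python3 -m crank'
$A '[{"dx":0,"dy":0,"dz":-0.002,"twist":0,"grip":-1},{"dx":0,"dy":0,"dz":-0.003,"twist":0,"grip":-1},{"dx":0,"dy":0,"dz":-0.004,"twist":0,"grip":-1},{"dx":0,"dy":0,"dz":-0.005,"twist":0,"grip":-1},{"dx":0,"dy":0,"dz":-0.006,"twist":0,"grip":-1}]' 50 | sed -n 2,4p
```

```text
eef_pos: [0.4598, -0.0886, 0.0958]
ee_rot: [3.13, 0.029, -2.909]
force: [0.8, 0.3, -5.8]
```

```bash
A='python3 -m crank'
$A '[{"dx":0,"dy":0,"dz":-0.001,"twist":0,"grip":-1},{"dx":0,"dy":0,"dz":-0.002,"twist":0,"grip":-1},{"dx":0,"dy":0,"dz":-0.003,"twist":0,"grip":-1},{"dx":0,"dy":0,"dz":-0.003,"twist":0,"grip":-1},{"dx":0,"dy":0,"dz":-0.003,"twist":0,"grip":-1}]' 50 | sed -n 2,4p
```

```text
eef_pos: [0.4596, -0.0887, 0.0926]
ee_rot: [3.13, 0.028, -2.909]
force: [-0.1, 0.4, -5.7]
```

```bash
A='python3 -m crank'
$A '[{"dx":0,"dy":0,"dz":-0.001,"twist":0,"grip":-1},{"dx":0,"dy":0,"dz":-0.002,"twist":0,"grip":-1},{"dx":0,"dy":0,"dz":-0.0025,"twist":0,"grip":-1},{"dx":0,"dy":0,"dz":-0.0025,"twist":0,"grip":-1},{"dx":0,"dy":0,"dz":-0.0025,"twist":0,"grip":-1}]' 50 | sed -n 2,4p
```

```text
eef_pos: [0.46, -0.0886, 0.0906]
ee_rot: [3.13, 0.029, -2.909]
force: [-1.5, 0.3, 1.3]
```

```bash
A='python3 -m crank'
$A '[{"dx":0,"dy":0,"dz":0,"twist":0,"grip":-1},{"dx":0,"dy":0,"dz":0,"twist":0,"grip":-1},{"dx":0,"dy":0,"dz":0,"twist":0,"grip":-1},{"dx":0,"dy":0,"dz":0,"twist":0,"grip":-1},{"dx":0,"dy":0,"dz":0,"twist":0,"grip":-1}]' 4
$A '[{"dx":0,"dy":0,"dz":0,"twist":0,"grip":-0.5},{"dx":0,"dy":0,"dz":0,"twist":0,"grip":-0.4},{"dx":0,"dy":0,"dz":0,"twist":0,"grip":-0.2},{"dx":0,"dy":0,"dz":0,"twist":0,"grip":0},{"dx":0,"dy":0,"dz":0,"twist":0,"grip":0}]' 4
python3 look.py w5
```

```text
t: 31.18
eef_pos: [0.4603, -0.0885, 0.0905]
ee_rot: [3.13, 0.03, -2.909]
force: [1.6, 0.9, 1.3]
width: 0.0159
gripper_force: 4.0
t: 31.6
eef_pos: [0.4595, -0.0887, 0.0901]
ee_rot: [3.13, 0.028, -2.909]
force: [-0.0, 0.5, -0.0]
width: 0.0404
gripper_force: 0.0
[ 0.4595 -0.0887  0.0901] [ 3.1296  0.0285 -2.9094] [ 0.221  0.148 -0.625 -0.018 -0.77  -1.546]
```

View pics/w5.png

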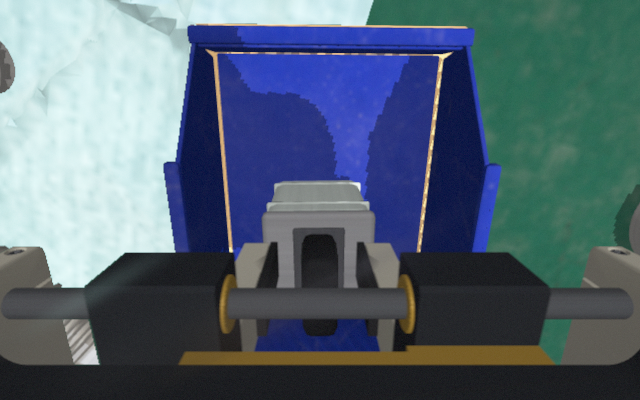

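The canister stands on the bin floor at about (320,265), clear of both fingers. I'll rise and check.

```bash
A='python3 -m crank'
$A '[{"dx":0,"dy":0,"dz":0.01,"twist":0,"grip":0},{"dx":-0.001,"dy":0,"dz":0.03,"twist":0,"grip":0},{"dx":-0.002,"dy":0,"dz":0.06,"twist":0,"grip":0},{"dx":-0.003,"dy":0,"dz":0.1,"twist":0,"grip":0},{"dx":-0.004,"dy":0,"dz":0.14,"twist":0,"grip":0}]'
$A '[{"dx":0,"dy":0,"dz":0.04,"twist":0,"grip":0},{"dx":0,"dy":0,"dz":0.08,"twist":0,"grip":0},{"dx":0,"dy":0,"dz":0.12,"twist":0,"grip":0},{"dx":0,"dy":0,"dz":0.15,"twist":0,"grip":0},{"dx":0,"dy":0,"dz":0.15,"twist":0,"grip":0}]'
python3 - <<'E'
import cv2,numpy as np
from station import arm
a=cv2.cvtColor(arm.grab_frame('scene'),cv2.COLOR_RGB2BGR);b=cv2.cvtColor(arm.grab_frame('wrist'),cv2.COLOR_RGB2BGR)
cv2.imwrite('pics/s6.png',np.hstack([cv2.resize(a[110:290,220:400],(400,400),interpolation=cv2.INTER_CUBIC),cv2.copyMakeBorder(cv2.resize(b,(400,250)),0,150,0,0,cv2.BORDER_CONSTANT)]))
E
```

```text
t: 32.07
eef_pos: [0.4547, -0.0889, 0.2313]
ee_rot: [3.13, 0.027, -2.909]
force: [1.3, 1.0, -1.0]
width: 0.0441
gripper_force: 0.0
t: 32.48
eef_pos: [0.4577, -0.0892, 0.3872]
ee_rot: [3.132, 0.039, -2.909]
force: [0.9, 0.4, 1.0]
width: 0.0433
gripper_force: 0.0
```

View pics/s6.png

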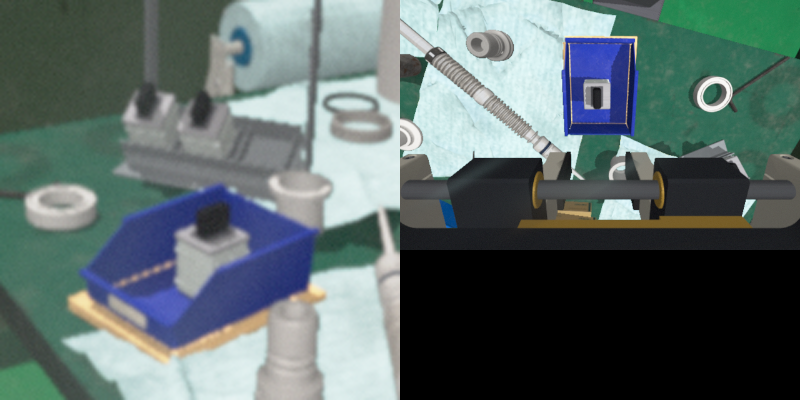

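The full canister stands upright in the middle of the bin, at about (212,255) in the scene crop. The other two sit untouched in their pockets, and the cup, bearing and holder have not moved.

```bash
python3 -c "
from station import arm;print(arm.job_done())"
```

```text
the job is handed in; nothing more can be done
None
```

The right-hand canister was the full one (about 0.6–0.67 kg on lifting) and now stands upright on the bin floor; since it was the first one I lifted, I never lifted the other two, which are still in their pockets, and I handed the job in at about 32.5 s.

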